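# Set the inspection lamp and hold the sprung chamber cover just below its balance point

### The arm

A 7-joint arm with a two-finger parallel gripper is mounted at the origin on the work surface. World frame = base frame: x ahead of the robot, y to its left, z up, the work surface at z = 0. Lengths are in m, angles in rad, forces in N, time in s.
With the tool pointing down it reaches from about 0.425 to 0.975 m from the base axis. Payload 16.7 kg.
Tool frame: the origin (TCP) lies midway between the tips of the shut fingers; the grasp point (between the pads) lies behind it (robot.grip_depth is the z of the grasp point in the tool frame, in m); z points along the fingers, y is the line along which they close (so a half turn about z gives the same grasp; the last joint's range is limited). The gripper opens to 85 mm and grips with 20 to 120 N. Pads are 22 mm wide; open, the fingers measure 114 mm over their backs; the gripper's body (76 mm by 85 mm) begins 54 mm behind the grasp point. The pads swing forward as they close: fully open they stand 13 mm farther back than shut.
Start: joints at [-1.363, 0.426, 0.074, 1.606, -0.034, 1.111, -0.067], TCP at [0.236, 0.632, 0.231] pointing down, gripper open.
Joint ranges: [-2.85, 2.85], [-0.5, 2.14], [-1.23, 1.37], [0.21, 2.46], [-1.02, 4.16], [0.16, 2.05], [-2.73, 2.73]. Speed limits (rad/s): [1.89, 1.89, 2.39, 2.39, 3.01, 3.01, 3.01].

### API

Orientations are given as a unit quaternion [x, y, z, w].
In Python, from plant import robot, get_image, ticket gives the robot as it stands. The module is installed in compiled form; this text tells all that it offers.
- The arm moves only by the tool play_rows, never from a script. Its argument "plan" is a list of rows, each an object of numbers: "tx", "ty", "tz": the shift along the world's x, y, z in m; "twist": the turn about the world's z in degrees. A call has 1 to 20 rows; each row shifts and turns the commanded pose from where the row before left it; what a row does not reach is not made up. A row lasts 1/10 s, in which the tool goes at most 50 mm and 8.59 degrees, less where a joint would pass 70% of its speed; a pose out of reach is approached as far as the arm can. A call is refused whole if a number of a shift passes 0.05 or a number of a turn 8.59, either way. A call with a gripper value outside its range is refused whole. "gripper" is the finger opening in m, from 0 to 0.0854, set as the call begins (left out, the last holds). The fingers move at their own pace and stop on an object; the grip force is fixed at half the most. Time passes only in rows, so rows that do not move let the fingers close. It gives the time, the measured TCP pose, the force, the opening and the grip force at its end, in the units of the state.
- robot.get_obs(): the state, without advancing time (a new reading comes with each control period).
- get_image(name): name is "side" or "top" or "wrist"; returns a dict with "img" (420x560x3 uint8, blue, green, red), "fx", "fy", "cx", "cy" (pixels), "R" (3x3) and "t" (3): a world point X has camera coordinates R X + t. Camera axes: x right, y down, z forward; pixel columns grow to the right and rows downward; lengths in m; the calibration is good to about 2 mm. A picture is of the moment at which its call begins. There is no depth.
- ticket.hand_in(): hands the job in; it is judged then, once.
The state is a dict: "time": time; "joint_positions": joint angles; "dq": joint speeds; "effort": joint torques, N m; "tcp_pos": TCP position; "tool_rot": TCP orientation; "ft_force": force on the tool from outside, world axes, zero at the start; "torque": the same for the moment, N m; "opening": finger opening in m; "grasp_force": force on a finger pad.
Only numpy, scipy, OpenCV 4.12 (cv2) and the standard library are available. Lean on these libraries where they do the work, as an engineer would, in place of code of your own. Each camera call takes 0.05 s, during which the arm holds its last target. There are 200 camera calls.

### The job

Get the sample chamber ready for a colleague to look inside: lift the red clamp lever of the lamp carriage, slide the carriage along its rail until its white pointer lines up with the red mark, and press the lever fully down again to lock it. Then raise the chamber's sprung cover by its bar handle past its balance point (pointer into the red) without letting it fly open, ease it back, and finish while still holding it with the gripper just below the balance point, its orange pointer in the yellow band: do not let go at the end. Leave the bottles, tools and other loose things where they are.

Things in the scene. Friction and masses are not known exactly. Their poses are not given: they have to be found in the camera images.
- chamber: white sample chamber fixed to the bench, an open box 220 (x) x 240 (y) x 105 mm high under its cover; origin at the centre of its underside, z up, -x is its front (handle side), +x its hinge side. On its left (+y) side, centred 134 mm from the middle, stands a 6 mm thick quadrant scale reaching 240 mm above the bench, about the hinge: white from 0 to 0.62 rad, yellow (hold here) 0.62 to 0.82, black line at the balance point 0.87, red from 0.92
- lid_hinge (a point): middle of the cover's hinge axis, which runs along the chamber's y, 112 mm above the bench and 100 mm behind (+x of) the chamber's centre; fixed
- lid_handle (a point): middle of the cover's handle: a dark round bar 12 mm thick and 120 mm long, parallel to the hinge and 250 mm from it (in the plane of the cover's middle), 39 mm clear of the cover's front edge, carried by a 12 mm rod at each end. The cover is a 14 mm thick white plate, 215 x 240 mm. The bar is at the same height as the hinge when shut, and moves up and away from the robot on an arc as the cover opens
- lid (a joint): opening angle of the cover, rad: 0 shut (level), growing as the handle rises, end stop 1.35. The cover weighs 1.3 kg and is sprung: below the balance point at 0.87 it falls shut by itself, above it swings open by itself; a lift of about 1.3 N at the handle is enough, and about 0.5 N carries it in the yellow band. Hold it between 0.62 and 0.82 at the end
- rail: lamp rail fixed to the bench: steel base plate 320 x 120 x 8 mm with an aluminium rail 300 x 70 mm on it, its top 30 mm above the bench; origin at the centre of its underside, x along the rail (the carriage's sliding direction), z up
- carriage (a joint): position of the black lamp carriage along the rail's +x, m, from 0 to 0.17. The carriage (70 x 72 x 30 mm, 0.35 to 0.7 kg, with a yellow lamp on its +y side reaching 138 mm above the bench) slides against about 2 N when unlocked; the lever's cam holds it fast when the lever is down
- carriage_index (a point): tip of the carriage's white pointer, on its right (-y) side, 20 mm in +x from the carriage's middle and 40 mm in +x from the lever
- mark_line (a point): top of the small red mark (6 mm wide along the rail, 14 mm high) standing on the rail's base plate, right (-y) of the pointer's path; its axes are those of the rail. The carriage is at the mark when its pointer has the same position along the rail's x as this point
- lever_pivot (a point): pivot of the clamp lever, on the carriage, 50 mm above the bench; the lever turns about an axis parallel to the rail's x
- lever_knob (a point): centre of the red knob at the lever's end: a cylinder 20 mm in diameter and 22 mm long, its axis along the rail's x (its flat ends face along the rail), 75 mm from the pivot. With the lever down it points to the rail's -y and lies level, 50 mm above the bench; lifting swings it up and towards the rail. The knob can be pinched on its flat ends, and the unlocked carriage slid by it
- lever (a joint): clamp lever angle, rad: 0 fully down (locked), growing as it is lifted, end stop 1.1. The cam grips the rail below about 0.6 and is free above it; unlocked counts from 0.75, locked below 0.15. It moves stiffly: about 6 N at the knob turns it slowly, about 14 N briskly. It stays where it is left, so fingers that drag along it as they open can lift it again a little: if so, press it home
- amber_bottle: amber glass bottle, 60 mm in diameter, 130 mm high; a loose bystander to leave alone; origin at its underside
- white_jar: white jar with a blue cap, 56 mm in diameter, 70 mm high; a loose bystander to leave alone; origin at its underside
- beaker: glass beaker, 68 mm in diameter, 85 mm high; a loose bystander to leave alone; origin at its underside
- solvent_tin: blue tin, 60 mm in diameter, 90 mm high; a loose bystander to leave alone; origin at its underside
- screwdriver: screwdriver lying on the bench; a loose bystander to leave alone; origin at its underside
- wrench: wrench lying on the bench; a loose bystander to leave alone; origin at its underside
- spacer_ring: brass ring, 50 mm in diameter, 12 mm high; a loose bystander to leave alone; origin at its underside

How it is judged:
By the outcome, as a careful person would: the job done as asked, in the order asked, and still so for the second after the job is handed in, while the arm keeps its last pose, push and grip.
It also fails if it takes over 61 s, if anything falls off the work surface, if the arm or the gripper's body presses on something with over 40 N, if the wrist force passes 120 N, or if a joint passes its speed limit or range.

## Working session

There is one attempt and no reset: what is moved stays moved. The work goes in short steps, Python scripts to look and compute and a tool call to move; the robot and the scene stay as the last step left them, time stands still between calls to the robot, and variables do not carry over. Pictures are saved under pics/ and viewed, at most 10 in all, crops included, and the job is handed in when it is done.

Besides the shell and the picture viewer there is one more tool, called after ">>>" as name(argument=value, ...) on one line, values as JSON. play_rows: Moves the arm, as the interface text tells. Its arguments: {"type":"object","properties":{"plan":{"type":"array"},"gripper":{"type":"number"}},"required":["plan"]}

```bash
mkdir -p pics; python3 - <<'E'
from plant import robot,get_image
import cv2,numpy as np
o=robot.get_obs();print({k:np.round(v,3) for k,v in o.items()},robot.grip_depth)
for n in("side","top"):
    d=get_image(n);cv2.imwrite(f"pics/{n}0.png",d["img"]);print(n,d["fx"],d["fy"],d["cx"],d["cy"],np.round(d["R"],4).tolist(),np.round(d["t"],4))
    np.savez(f"{n}0.npz",**d)
E
```

```text
{'time': np.float64(0.0), 'joint_positions': array([-1.363,  0.427,  0.074,  1.607, -0.034,  1.111, -0.067]), 'dq': array([-0.   , -0.001, -0.002, -0.003,  0.   , -0.001, -0.002]), 'effort': array([ 1.0000e-03, -9.4985e+01,  3.7610e+00, -4.6350e+01,  1.9000e-02,
        1.1000e-02,  0.0000e+00]), 'tcp_pos': array([0.236, 0.632, 0.231]), 'tool_rot': array([ 0.178,  0.984, -0.001, -0.   ]), 'ft_force': array([ 0.944,  0.772, -0.302]), 'torque': array([-0.003, -0.016, -0.033]), 'grasp_force': np.float64(0.0), 'opening': np.float64(0.085)} -0.0187
side 426.1950568603456 426.1950568603456 283.54638021862655 215.49060062274108 [[0.7564, -0.6541, -0.0006], [-0.325, -0.3751, -0.8681], [0.5677, 0.6568, -0.4963]] [-0.453   0.2596  1.0985]
top 394.72125864319804 394.72125864319804 280.797941610795 206.78545951226036 [[0.0095, -0.9995, 0.0317], [-0.9834, -0.0151, -0.181], [0.1814, -0.0294, -0.983]] [-0.0587  0.5811  1.2453]
```

View pics/top0.png

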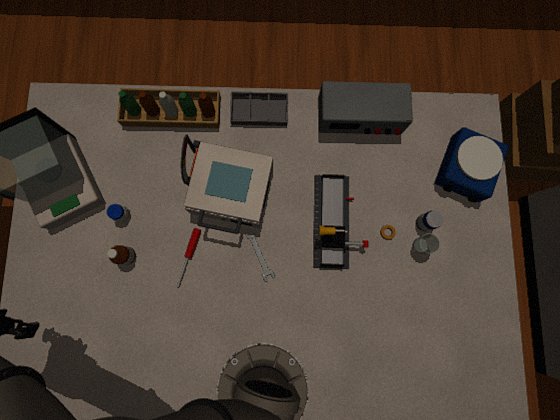

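View pics/side0.png

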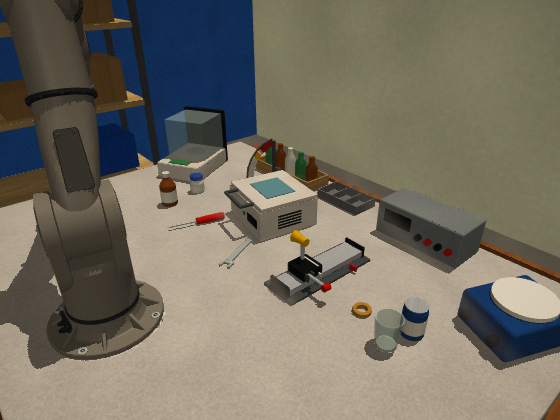

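The top view shows the chamber (centre ~(230,183), handle bar ~(220,240)). It also shows the rail (x 315–349, y 176–269), the knob at ~(365,244) and the red mark at ~(350,199). I'll enlarge this area.

```bash
python3 - <<'E'
import cv2,numpy as np
t=np.load("top0.npz")["img"];
a=cv2.resize(t[170:275,305:380],None,fx=5,fy=5,interpolation=cv2.INTER_CUBIC)
b=cv2.resize(t[130:255,170:285],None,fx=3.5,fy=3.5,interpolation=cv2.INTER_CUBIC)
c=np.zeros((530,790,3),np.uint8);c[:525,:375]=a;c[:b.shape[0],380:380+b.shape[1]]=b
cv2.imwrite("pics/crop1.png",np.clip(c*1.6,0,255).astype(np.uint8))
E
```

```text
(no output)
```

View pics/crop1.png

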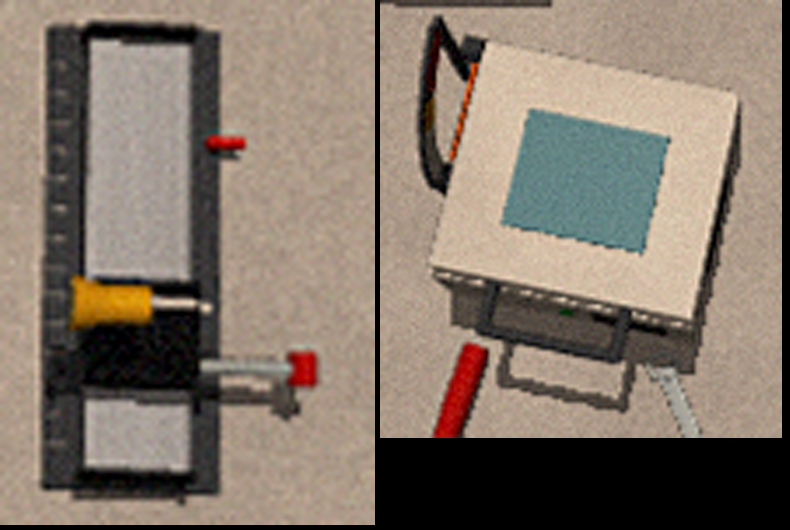

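```bash
cat > h.py <<'E'
import numpy as np
def ray(d,u,v,z):
    R,t=np.array(d["R"]),np.array(d["t"])
    c=-R.T@t; r=R.T@np.array([(u-d["cx"])/d["fx"],(v-d["cy"])/d["fy"],1])
    return c+r*(z-c[2])/r[2]
def proj(d,X):
    p=np.array(d["R"])@X+d["t"]; return np.array([d["fx"]*p[0]/p[2]+d["cx"],d["fy"]*p[1]/p[2]+d["cy"]])
E
python3 - <<'E'
from h import *
d=np.load("top0.npz")
A=lambda u,v,z:ray(d,305+(u+.5)/5-.5,170+(v+.5)/5-.5,z)
B=lambda u,v,z:ray(d,170+(u-380+.5)/3.5-.5,130+(v+.5)/3.5-.5,z)
for n,f,p in[("pl",A,(46,25,.008)),("pl",A,(218,30,.008)),("pl",A,(217,492,.008)),("pl",A,(42,488,.008)),("knob",A,(303,366,.055)),("mark",A,(225,143,.022)),("ptr",A,(209,308,.04)),
 ("barL",B,(480,332,.114)),("barR",B,(622,358,.114)),("cFL",B,(433,268,.119)),("cFR",B,(695,325,.119)),("cBR",B,(738,92,.119)),("cBL",B,(485,40,.119))]:
    print(n,np.round(f(*p),4))
E
```

```text
pl [ 0.7056 -0.1664  0.008 ]
pl [ 0.7042 -0.2864  0.008 ]
pl [ 0.3862 -0.2789  0.008 ]
pl [ 0.3876 -0.1619  0.008 ]
knob [ 0.4665 -0.3276  0.055 ]
mark [ 0.621  -0.2866  0.022 ]
ptr [ 0.5056 -0.2697  0.04  ]
barL [0.5111 0.2051 0.114 ]
barR [0.4897 0.0795 0.114 ]
cFL [0.567  0.2483 0.119 ]
cFR [0.5193 0.0155 0.119 ]
cBR [ 0.7347 -0.0196  0.119 ]
cBL [0.7797 0.2124 0.119 ]
```

>>> play_rows(plan=[{"tx":0.0187,"ty":-0.0443,"twist":-3.5},{"tx":0.0187,"ty":-0.0443,"twist":-3.5},{"tx":0.0187,"ty":-0.0443,"twist":-3.5},{"tx":0.0187,"ty":-0.0443,"twist":-3.5},{"tx":0.0187,"ty":-0.0443,"twist":-3.5},{"tx":0.0187,"ty":-0.0443,"twist":-3.5},{"tx":0.0187,"ty":-0.0443,"twist":-3.5},{"tx":0.0187,"ty":-0.0443,"twist":-3.5},{"tx":0.0187,"ty":-0.0443,"twist":-3.5},{"tx":0.0187,"ty":-0.0443,"twist":-3.5},{"tx":0.0187,"ty":-0.0443,"twist":-3.5},{"tx":0.0187,"ty":-0.0443,"twist":-3.5},{"ty":-0.045,"twist":-3.5},{"ty":-0.045,"twist":-3.5},{"ty":-0.045,"twist":-3.5},{"ty":-0.045,"twist":-3.5},{"ty":-0.045,"twist":-3.5},{"ty":-0.045,"twist":-3.5},{"ty":-0.045,"twist":-3.5},{"ty":-0.045,"twist":-3.5}])

```text
invalid input
```

>>> play_rows(plan=[{"tx":0.0187,"ty":-0.0443,"tz":0,"twist":-3.5},{"tx":0.0187,"ty":-0.0443,"tz":0,"twist":-3.5},{"tx":0.0187,"ty":-0.0443,"tz":0,"twist":-3.5},{"tx":0.0187,"ty":-0.0443,"tz":0,"twist":-3.5},{"tx":0.0187,"ty":-0.0443,"tz":0,"twist":-3.5},{"tx":0.0187,"ty":-0.0443,"tz":0,"twist":-3.5},{"tx":0.0187,"ty":-0.0443,"tz":0,"twist":-3.5},{"tx":0.0187,"ty":-0.0443,"tz":0,"twist":-3.5},{"tx":0.0187,"ty":-0.0443,"tz":0,"twist":-3.5},{"tx":0.0187,"ty":-0.0443,"tz":0,"twist":-3.5},{"tx":0.0187,"ty":-0.0443,"tz":0,"twist":-3.5},{"tx":0.0187,"ty":-0.0443,"tz":0,"twist":-3.5},{"tx":0,"ty":-0.045,"tz":0,"twist":-3.5},{"tx":0,"ty":-0.045,"tz":0,"twist":-3.5},{"tx":0,"ty":-0.045,"tz":0,"twist":-3.5},{"tx":0,"ty":-0.045,"tz":0,"twist":-3.5},{"tx":0,"ty":-0.045,"tz":0,"twist":-3.5},{"tx":0,"ty":-0.045,"tz":0,"twist":-3.5}], gripper=0.085)

```text
time: 1.9
tcp_pos: [0.4604, -0.1711, 0.2314]
tool_rot: [0.667, 0.745, 0.0, 0.0]
ft_force: [1.7, 0.3, -1.1]
opening: 0.085
grasp_force: 0.0
```

>>> play_rows(plan=[{"tx":0.002,"ty":-0.04,"tz":0,"twist":-2.5},{"tx":0.002,"ty":-0.04,"tz":0,"twist":-2.5},{"tx":0.002,"ty":-0.04,"tz":0,"twist":-2.6},{"tx":0,"ty":-0.0365,"tz":-0.02,"twist":0},{"tx":0,"ty":0,"tz":-0.04,"twist":0},{"tx":0,"ty":0,"tz":-0.04,"twist":0},{"tx":0,"ty":0,"tz":0,"twist":0}], gripper=0.085)

```text
time: 2.6
tcp_pos: [0.4642, -0.3246, 0.1272]
tool_rot: [0.714, 0.7, -0.002, -0.003]
ft_force: [-0.7, 0.4, 0.3]
opening: 0.0851
grasp_force: 0.0
```

```bash
python3 - <<'E'
from plant import robot,get_image
import cv2
from h import *
d=get_image("wrist");np.savez("w1.npz",**d);cv2.imwrite("pics/w1.png",np.clip(d["img"]*1.5,0,255).astype(np.uint8))
print(robot.get_obs()["tcp_pos"],proj(d,np.array([.4665,-.3276,.05])),proj(d,np.array([.621,-.2866,.022])),proj(d,np.array([.506,-.27,.04])), -np.array(d["R"]).T@d["t"])
E
```

```text
[ 0.46542284 -0.32546394  0.12998108] [286.21265581 225.81911206] [513.76802095 151.14199119] [348.40767884 131.27590152] [ 0.46678213 -0.25385289  0.2696451 ]
```

View pics/w1.png

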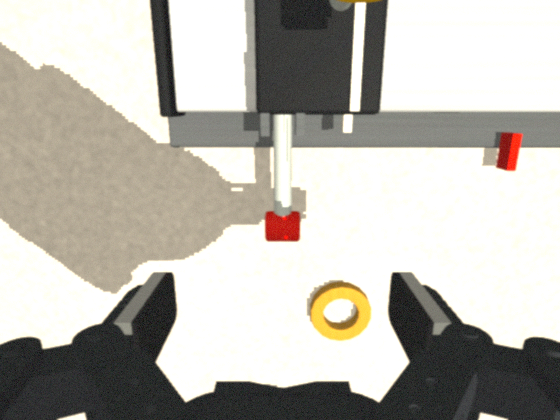

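The wrist view shows the knob centred at (282,226), against a predicted (286,226). The pointer tip is at (348,128) and the mark at (511,151), so the positions hold within 3 mm. Next I descend and pinch.

>>> play_rows(plan=[{"tx":-0.001,"ty":-0.0015,"tz":-0.03,"twist":0},{"tx":0,"ty":0,"tz":-0.03,"twist":0},{"tx":0,"ty":0,"tz":-0.025,"twist":0},{"tx":0,"ty":0,"tz":-0.014,"twist":0},{"tx":0,"ty":0,"tz":0,"twist":0},{"tx":0,"ty":0,"tz":0,"twist":0}], gripper=0.06)

```text
time: 3.25
tcp_pos: [0.4666, -0.3279, 0.0339]
tool_rot: [0.714, 0.7, 0.0, 0.001]
ft_force: [-0.4, 0.0, -0.2]
opening: 0.0599
grasp_force: 0.0
```

>>> play_rows(plan=[{"tx":0,"ty":0,"tz":0,"twist":0},{"tx":0,"ty":0,"tz":0,"twist":0},{"tx":0,"ty":0,"tz":0,"twist":0},{"tx":0,"ty":0,"tz":0,"twist":0},{"tx":0,"ty":0,"tz":0,"twist":0},{"tx":0,"ty":0,"tz":0,"twist":0}], gripper=0.0)

```text
time: 3.85
tcp_pos: [0.4645, -0.3277, 0.0331]
tool_rot: [0.714, 0.7, -0.0, -0.001]
ft_force: [-11.7, 2.1, 16.4]
opening: 0.0208
grasp_force: 60.9
```

>>> play_rows(plan=[{"tx":0,"ty":0.0001,"tz":0.0038,"twist":0},{"tx":0,"ty":0.0003,"tz":0.0037,"twist":0},{"tx":0,"ty":0.0005,"tz":0.0037,"twist":0},{"tx":0,"ty":0.0006,"tz":0.0037,"twist":0},{"tx":0,"ty":0.0009,"tz":0.0037,"twist":0},{"tx":0,"ty":0.001,"tz":0.0036,"twist":0},{"tx":0,"ty":0.0012,"tz":0.0035,"twist":0},{"tx":0,"ty":0.0014,"tz":0.0035,"twist":0},{"tx":0,"ty":0.0016,"tz":0.0034,"twist":0},{"tx":0,"ty":0.0017,"tz":0.0034,"twist":0}], gripper=0.0)

```text
time: 4.85
tcp_pos: [0.4658, -0.3178, 0.0686]
tool_rot: [0.714, 0.7, 0.0, -0.0]
ft_force: [-2.4, 3.2, -10.5]
opening: 0.0206
grasp_force: 59.0
```

>>> play_rows(plan=[{"tx":0,"ty":0.0019,"tz":0.0032,"twist":0},{"tx":0,"ty":0.002,"tz":0.0032,"twist":0},{"tx":0,"ty":0.0022,"tz":0.003,"twist":0},{"tx":0,"ty":0.0023,"tz":0.003,"twist":0},{"tx":0,"ty":0.0025,"tz":0.0028,"twist":0},{"tx":0,"ty":0.0026,"tz":0.0027,"twist":0},{"tx":0,"ty":0.0028,"tz":0.0025,"twist":0},{"tx":0,"ty":0.0028,"tz":0.0024,"twist":0},{"tx":0,"ty":0.003,"tz":0.0022,"twist":0},{"tx":0,"ty":0.0031,"tz":0.0022,"twist":0},{"tx":0,"ty":0,"tz":0,"twist":0},{"tx":0,"ty":0,"tz":0,"twist":0}], gripper=0.0)

```text
time: 6.05
tcp_pos: [0.4658, -0.2929, 0.0956]
tool_rot: [0.714, 0.7, 0.0, 0.0]
ft_force: [1.7, -0.5, -4.3]
opening: 0.0205
grasp_force: 59.1
```

>>> play_rows(plan=[{"tx":0.006,"ty":-0.0001,"tz":0,"twist":0},{"tx":0.01,"ty":-0.0002,"tz":0,"twist":0},{"tx":0.01,"ty":-0.0002,"tz":0,"twist":0},{"tx":0.01,"ty":-0.0002,"tz":0,"twist":0},{"tx":0.01,"ty":-0.0002,"tz":0,"twist":0},{"tx":0.01,"ty":-0.0002,"tz":0,"twist":0},{"tx":0.01,"ty":-0.0002,"tz":0,"twist":0},{"tx":0.01,"ty":-0.0002,"tz":0,"twist":0},{"tx":0.01,"ty":-0.0002,"tz":0,"twist":0},{"tx":0.01,"ty":-0.0002,"tz":0,"twist":0},{"tx":0.01,"ty":-0.0002,"tz":0,"twist":0},{"tx":0.004,"ty":-0.0001,"tz":0,"twist":0},{"tx":0,"ty":0,"tz":0,"twist":0},{"tx":0,"ty":0,"tz":0,"twist":0}], gripper=0.0)

```text
time: 7.45
tcp_pos: [0.5764, -0.2952, 0.0956]
tool_rot: [0.714, 0.7, 0.0, 0.0]
ft_force: [1.3, -5.3, -3.1]
opening: 0.0203
grasp_force: 59.4
```

```bash
python3 - <<'E'
from plant import robot,get_image
import cv2
from h import *
d=get_image("wrist");np.savez("w2.npz",**d);cv2.imwrite("pics/w2.png",cv2.resize(np.clip(d["img"][0:230,240:560]*1.5,0,255).astype(np.uint8),None,fx=2.5,fy=2.5,interpolation=cv2.INTER_CUBIC))
o=robot.get_obs();print(o["tcp_pos"],o["ft_force"])
E
```

```text
[ 0.57624934 -0.29516233  0.09564364] [ 1.56516369 -3.42561882 -3.29818686]
```

View pics/w2.png

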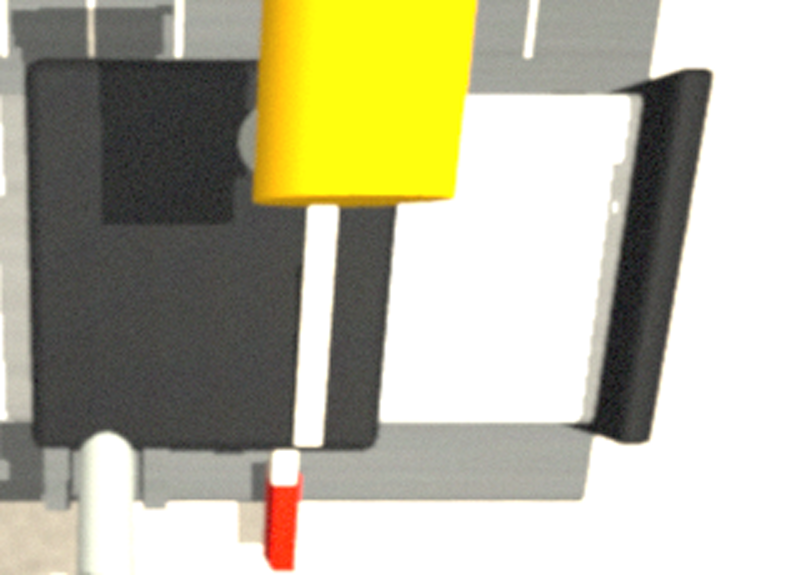

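```bash
python3 - <<'E'
from h import *
d=np.load("w2.npz"); w1=np.load("w1.npz")
c=lambda p:np.round((p-[240,0])*2.5+.75,0)
print("cam",-d["R"].T@d["t"])
for z in(.008,.022):
  for x in(.618,.624):
    for y in(-.284,-.294): print(x,y,z,c(proj(d,np.array([x,y,z]))),np.round(proj(w1,np.array([x,y,z]))))
R=lambda u,v,z:ray(d,240+(u+.5)/2.5-.5,(v+.5)/2.5-.5,z)
for n,u,v,zs in[("strip end",308,445,(.06,)),("tip",286,468,(.02,.025,.03,.04)),("markmid",282,530,(.008,.022)),("markbot",280,562,(.022,)),("plateedge",440,498,(.008,)),("lever",107,440,(.05,.06))]:
  for z in zs: print(n,R(u,v,z))
E
python3 - <<'E'
import cv2,numpy as np
a=np.load("w1.npz")["img"][95:185,325:535]; b=np.load("w2.npz")["img"][165:235,325:385]
A=cv2.resize(a,None,fx=3.7,fy=3.7,interpolation=cv2.INTER_CUBIC);B=cv2.resize(b[:,:],None,fx=3.7,fy=3.7,interpolation=cv2.INTER_CUBIC)
o=np.zeros((A.shape[0]+B.shape[0],A.shape[1],3),np.uint8);o[:A.shape[0]]=A;o[A.shape[0]:,:B.shape[1]]=B
cv2.imwrite("pics/c2.png",o)
E
```

```text
cam [ 0.57782325 -0.22404493  0.23789889]
0.618 -0.284 0.008 [263. 497.] [498. 145.]
0.618 -0.294 0.008 [262. 534.] [496. 159.]
0.624 -0.284 0.008 [286. 497.] [507. 145.]
0.624 -0.294 0.008 [284. 534.] [505. 159.]
0.618 -0.284 0.022 [272. 511.] [510. 147.]
0.618 -0.294 0.022 [271. 550.] [508. 162.]
0.624 -0.284 0.022 [297. 511.] [519. 147.]
0.624 -0.294 0.022 [295. 550.] [516. 162.]
strip end [ 0.61761047 -0.2598527   0.06      ]
tip [ 0.62140271 -0.27353734  0.02      ]
tip [ 0.62040272 -0.27240166  0.025     ]
tip [ 0.61940272 -0.27126599  0.03      ]
tip [ 0.61740274 -0.26899464  0.04      ]
markmid [ 0.62336269 -0.29301502  0.008     ]
markmid [ 0.6205895 -0.288815   0.022    ]
markbot [ 0.62038583 -0.29718603  0.022     ]
plateedge [ 0.66440666 -0.28508925  0.008     ]
lever [ 0.57760871 -0.25997144  0.05      ]
lever [ 0.57762013 -0.25805942  0.06      ]
```

View pics/c2.png

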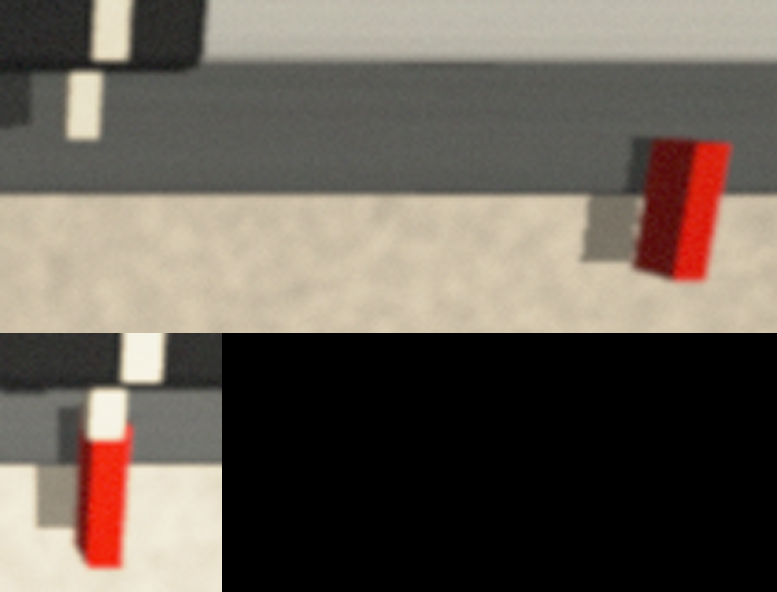

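The strip and tip put the pointer at x≈0.6175, and the mark's top is at ≈0.6213. That leaves about 4 mm to go along the rail.

>>> play_rows(plan=[{"tx":0.002,"ty":0,"tz":0,"twist":0},{"tx":0.0022,"ty":0,"tz":0,"twist":0},{"tx":0,"ty":0,"tz":0,"twist":0},{"tx":0,"ty":0,"tz":0,"twist":0},{"tx":0,"ty":0,"tz":0,"twist":0}], gripper=0.0)

```text
time: 8.0
tcp_pos: [0.58, -0.2953, 0.0956]
tool_rot: [0.714, 0.7, -0.0, 0.0]
ft_force: [-0.6, -4.5, -2.1]
opening: 0.0205
grasp_force: 59.6
```

```bash
python3 - <<'E'
from plant import robot,get_image
import cv2
from h import *
d=get_image("wrist");np.savez("w3.npz",**d)
b=d["img"][150:240,270:390];cv2.imwrite("pics/w3.png",cv2.resize(b,None,fx=6,fy=6,interpolation=cv2.INTER_CUBIC))
o=robot.get_obs();print(o["tcp_pos"],o["ft_force"])
E
```

```text
[ 0.57999592 -0.29523813  0.09559514] [ 0.31799692 -5.45288477 -1.79519156]
```

View pics/w3.png

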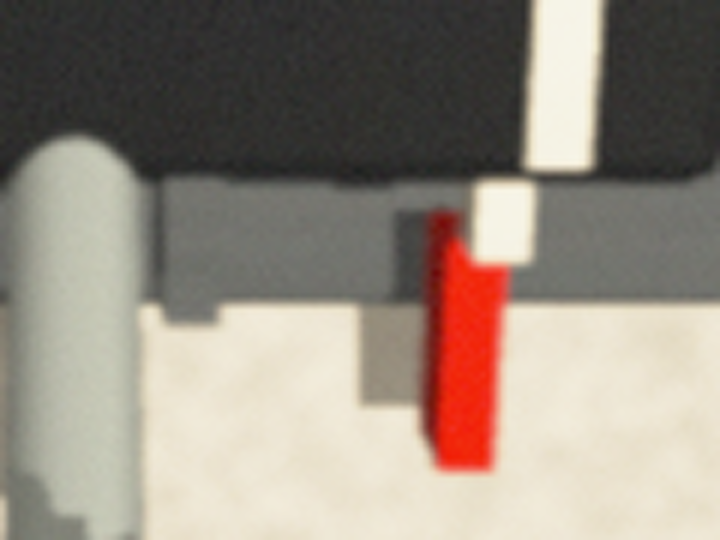

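```bash
python3 - <<'E'
from h import *
d=np.load("w3.npz")
u=np.array([np.cos(.019),-np.sin(.019)])
R=lambda a,b,z:ray(d,270+(a+.5)/6-.5,150+(b+.5)/6-.5,z)
for n,a,b,z in[("strip",561,168,.060),("strip",561,168,.061),("tip",503,262,.035),("tip",503,262,.03),("tip",503,262,.04),("mark",480,265,.022),("mark",465,460,.022),("lever",73,300,.065)]:
  p=R(a,b,z);print(n,z,np.round(p,4),"s=",round(p[:2]@u,4))
E
```

```text
strip 0.06 [ 0.6212 -0.2599  0.06  ] s= 0.6261
strip 0.061 [ 0.621  -0.2597  0.061 ] s= 0.6258
tip 0.035 [ 0.6217 -0.2739  0.035 ] s= 0.6268
tip 0.03 [ 0.6227 -0.2751  0.03  ] s= 0.6278
tip 0.04 [ 0.6207 -0.2727  0.04  ] s= 0.6257
mark 0.022 [ 0.6219 -0.2774  0.022 ] s= 0.6271
mark 0.022 [ 0.621  -0.2983  0.022 ] s= 0.6266
lever 0.065 [ 0.5806 -0.2691  0.065 ] s= 0.5856
```

>>> play_rows(plan=[{"tx":0.001,"ty":0,"tz":0,"twist":0},{"tx":0,"ty":0,"tz":0,"twist":0},{"tx":0,"ty":0,"tz":0,"twist":0},{"tx":0,"ty":-0.0031,"tz":-0.0022,"twist":0},{"tx":0,"ty":-0.003,"tz":-0.0022,"twist":0},{"tx":0,"ty":-0.0028,"tz":-0.0024,"twist":0},{"tx":0,"ty":-0.0028,"tz":-0.0025,"twist":0},{"tx":0,"ty":-0.0026,"tz":-0.0027,"twist":0},{"tx":0,"ty":-0.0025,"tz":-0.0028,"twist":0},{"tx":0,"ty":-0.0023,"tz":-0.003,"twist":0},{"tx":0,"ty":-0.0022,"tz":-0.003,"twist":0},{"tx":0,"ty":-0.002,"tz":-0.0032,"twist":0},{"tx":0,"ty":-0.0019,"tz":-0.0032,"twist":0}], gripper=0.0)

```text
time: 9.35
tcp_pos: [0.5824, -0.321, 0.0692]
tool_rot: [0.714, 0.7, 0.001, 0.001]
ft_force: [3.0, -3.9, 14.2]
opening: 0.0204
grasp_force: 71.2
```

>>> play_rows(plan=[{"tx":0,"ty":-0.0017,"tz":-0.0034,"twist":0},{"tx":0,"ty":-0.0016,"tz":-0.0034,"twist":0},{"tx":0,"ty":-0.0014,"tz":-0.0035,"twist":0},{"tx":0,"ty":-0.0012,"tz":-0.0035,"twist":0},{"tx":0,"ty":-0.001,"tz":-0.0036,"twist":0},{"tx":0,"ty":-0.0009,"tz":-0.0037,"twist":0},{"tx":0,"ty":-0.0006,"tz":-0.0037,"twist":0},{"tx":0,"ty":-0.0005,"tz":-0.0037,"twist":0},{"tx":0,"ty":-0.0003,"tz":-0.0037,"twist":0},{"tx":0,"ty":-0.0001,"tz":-0.0038,"twist":0},{"tx":0,"ty":0,"tz":-0.001,"twist":0},{"tx":0,"ty":0,"tz":0,"twist":0},{"tx":0,"ty":0,"tz":0,"twist":0}], gripper=0.0)

```text
time: 10.65
tcp_pos: [0.5826, -0.3312, 0.0338]
tool_rot: [0.714, 0.7, 0.001, 0.002]
ft_force: [-2.2, -3.3, 30.9]
opening: 0.0205
grasp_force: 85.9
```

>>> play_rows(plan=[{"tx":0,"ty":0,"tz":0,"twist":0},{"tx":0,"ty":0,"tz":0,"twist":0},{"tx":0,"ty":0,"tz":0,"twist":0},{"tx":0,"ty":0,"tz":0,"twist":0},{"tx":0,"ty":0,"tz":0.02,"twist":0},{"tx":0,"ty":0,"tz":0.03,"twist":0},{"tx":0,"ty":0,"tz":0.03,"twist":0},{"tx":0,"ty":0,"tz":0,"twist":0},{"tx":0,"ty":0,"tz":0,"twist":0}], gripper=0.07)

```text
time: 11.55
tcp_pos: [0.5813, -0.3294, 0.1116]
tool_rot: [0.714, 0.7, 0.0, 0.0]
ft_force: [-0.1, -0.0, -0.8]
opening: 0.07
grasp_force: 0.0
```

```bash
python3 - <<'E'
from plant import robot,get_image
import cv2
from h import *
d=get_image("wrist");np.savez("w4.npz",**d)
b=d["img"][90:260,260:400];cv2.imwrite("pics/w4.png",cv2.resize(b,None,fx=3.5,fy=3.5,interpolation=cv2.INTER_CUBIC))
o=robot.get_obs();print(o["tcp_pos"],o["ft_force"])
E
```

```text
[ 0.5809324  -0.32911534  0.11081067] [ 0.55097485  0.94890888 -1.06141657]
```

View pics/w4.png

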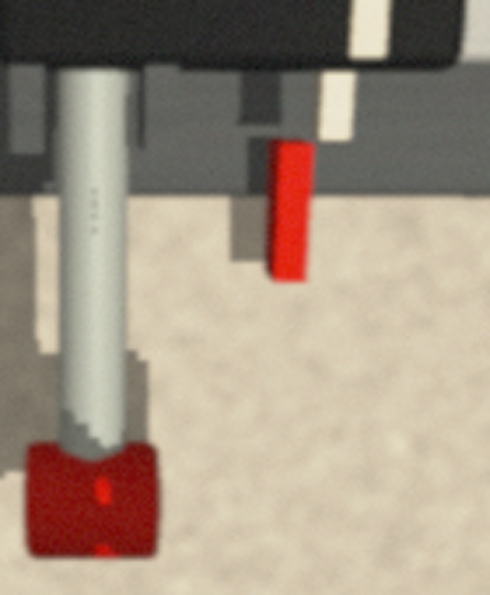

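```bash
python3 - <<'E'
from h import *
d=np.load("w4.npz")
u=np.array([np.cos(.019),-np.sin(.019)])
R=lambda a,b,z:ray(d,260+(a+.5)/3.5-.5,90+(b+.5)/3.5-.5,z)
for n,a,b,z in[("strip",369,57,.060),("tip",335,138,.035),("tip",335,138,.04),("tip",335,138,.03),("mark",295,142,.022),("mark",289,278,.022),("lever",94,300,.055),("knob",92,500,.06)]:
  p=R(a,b,z);print(n,z,np.round(p,4),"s=",round(p[:2]@u,4))
w=np.load("w1.npz")
A=lambda a,b,z:ray(w,325+(a+.5)/3.7-.5,95+(b+.5)/3.7-.5,z)
for n,a,b,z in[("strip",111,58,.06),("tip",83,136,.035),("tip",83,136,.04),("mark",713,145,.022),("mark",692,278,.022)]:
  p=A(a,b,z);print(n,z,np.round(p,4),"s=",round(p[:2]@u,4))
E
```

```text
strip 0.06 [ 0.6255 -0.2598  0.06  ] s= 0.6303
tip 0.035 [ 0.6259 -0.2731  0.035 ] s= 0.631
tip 0.04 [ 0.6249 -0.2727  0.04  ] s= 0.63
tip 0.03 [ 0.6269 -0.2734  0.03  ] s= 0.632
mark 0.022 [ 0.6214 -0.2745  0.022 ] s= 0.6265
mark 0.022 [ 0.621 -0.299  0.022] s= 0.6265
lever 0.055 [ 0.5847 -0.2961  0.055 ] s= 0.5902
knob 0.06 [ 0.5838 -0.328   0.06  ] s= 0.5899
strip 0.06 [ 0.5057 -0.2572  0.06  ] s= 0.5105
tip 0.035 [ 0.506  -0.2704  0.035 ] s= 0.5111
tip 0.04 [ 0.5052 -0.2701  0.04  ] s= 0.5102
mark 0.022 [ 0.6216 -0.2751  0.022 ] s= 0.6267
mark 0.022 [ 0.6216 -0.2993  0.022 ] s= 0.6271
```

The pointer now reads about 3.6 mm past the mark, because the arm deflected under the lever's load while locking. I'll regrip, lift the lever and correct this.

>>> play_rows(plan=[{"tx":0.003,"ty":0.001,"tz":-0.025,"twist":0},{"tx":0,"ty":0,"tz":-0.025,"twist":0},{"tx":0,"ty":0,"tz":-0.02,"twist":0},{"tx":0,"ty":0,"tz":-0.008,"twist":0},{"tx":0,"ty":0,"tz":0,"twist":0},{"tx":0,"ty":0,"tz":0,"twist":0}], gripper=0.06)

```text
time: 12.2
tcp_pos: [0.584, -0.3289, 0.0337]
tool_rot: [0.714, 0.7, -0.0, 0.0]
ft_force: [-0.4, 0.7, 0.6]
opening: 0.0599
grasp_force: 0.0
```

>>> play_rows(plan=[{"tx":0,"ty":0,"tz":0,"twist":0},{"tx":0,"ty":0,"tz":0,"twist":0},{"tx":0,"ty":0,"tz":0,"twist":0},{"tx":0,"ty":0,"tz":0,"twist":0},{"tx":0,"ty":0,"tz":0,"twist":0},{"tx":0,"ty":0,"tz":0,"twist":0}], gripper=0.0)

```text
time: 12.8
tcp_pos: [0.5819, -0.3287, 0.0331]
tool_rot: [0.714, 0.7, -0.001, -0.001]
ft_force: [-12.4, 0.8, 5.3]
opening: 0.0211
grasp_force: 61.2
```

>>> play_rows(plan=[{"tx":0,"ty":0.0001,"tz":0.0038,"twist":0},{"tx":0,"ty":0.0003,"tz":0.0037,"twist":0},{"tx":0,"ty":0.0005,"tz":0.0037,"twist":0},{"tx":0,"ty":0.0006,"tz":0.0037,"twist":0},{"tx":0,"ty":0.0009,"tz":0.0037,"twist":0},{"tx":0,"ty":0.001,"tz":0.0036,"twist":0},{"tx":0,"ty":0.0012,"tz":0.0035,"twist":0},{"tx":0,"ty":0.0014,"tz":0.0035,"twist":0},{"tx":0,"ty":0.0016,"tz":0.0034,"twist":0},{"tx":0,"ty":0.0017,"tz":0.0034,"twist":0},{"tx":0,"ty":0.0019,"tz":0.0032,"twist":0},{"tx":0,"ty":0.002,"tz":0.0032,"twist":0},{"tx":0,"ty":0.0022,"tz":0.003,"twist":0},{"tx":0,"ty":0.0023,"tz":0.003,"twist":0},{"tx":0,"ty":0.0025,"tz":0.0028,"twist":0},{"tx":0,"ty":0.0026,"tz":0.0027,"twist":0},{"tx":0,"ty":0.0028,"tz":0.0025,"twist":0},{"tx":0,"ty":0,"tz":0,"twist":0},{"tx":0,"ty":0,"tz":0,"twist":0}], gripper=0.0)

```text
time: 14.7
tcp_pos: [0.584, -0.3033, 0.09]
tool_rot: [0.714, 0.7, -0.0, 0.0]
ft_force: [-0.0, 0.2, -7.0]
opening: 0.0207
grasp_force: 59.5
```

>>> play_rows(plan=[{"tx":-0.002,"ty":0,"tz":0,"twist":0},{"tx":-0.003,"ty":0,"tz":0,"twist":0},{"tx":0,"ty":0,"tz":0,"twist":0},{"tx":0,"ty":0,"tz":0,"twist":0},{"tx":0,"ty":0,"tz":0,"twist":0}], gripper=0.0)

```text
time: 15.2
tcp_pos: [0.5786, -0.3033, 0.0897]
tool_rot: [0.714, 0.7, -0.0, -0.0]
ft_force: [-2.4, -0.6, -5.1]
opening: 0.0205
grasp_force: 59.9
```

```bash
cat > ptr.py <<'E'
from plant import robot,get_image
import cv2
from h import *
u=np.array([np.cos(.019),-np.sin(.019)])
def run(d):
    im=d["img"].astype(np.float32)
    def seg(y,z,lo,hi,f):
        x=np.arange(lo,hi,.0001); p=np.array([proj(d,np.array([a,y,z])) for a in x]).astype(np.float32)
        v=f(np.array([cv2.remap(im,p[:,:1],p[:,1:],cv2.INTER_LINEAR)[:,0]])[0])
        m=v>(v.max()+v.min())/2; return np.round((x[m].mean()*u[0]+y*u[1],m.sum()*.0001),4)
    print("strip",[seg(y,.06,.600,.633,lambda c:c.min(1)) for y in(-.250,-.254)],
      "mark",[seg(y,.022,.610,.635,lambda c:c[:,2]-c[:,1]) for y in(-.288,-.294)])
if __name__=="__main__":
    import sys
    for f in sys.argv[1:]: run(np.load(f))
    d=get_image("wrist");run(d);print(robot.get_obs()["tcp_pos"])
E
python3 ptr.py w3.npz w4.npz
```

```text
strip [array([0.6258, 0.0055]), array([0.6258, 0.0054])] mark [array([0.6262, 0.0065]), array([0.6262, 0.0065])]
strip [array([0.6301, 0.0055]), array([0.6301, 0.0054])] mark [array([0.6264, 0.0064]), array([0.6264, 0.0065])]
strip [array([0.6245, 0.0056]), array([0.6245, 0.0054])] mark [array([0.6262, 0.0067]), array([0.6262, 0.0065])]
[ 0.57863082 -0.30331765  0.08972235]
```

>>> play_rows(plan=[{"tx":0,"ty":-0.0014,"tz":-0.0013,"twist":0},{"tx":0,"ty":-0.0014,"tz":-0.0013,"twist":0},{"tx":0,"ty":-0.0013,"tz":-0.0013,"twist":0},{"tx":0,"ty":-0.0013,"tz":-0.0014,"twist":0},{"tx":0,"ty":-0.0013,"tz":-0.0014,"twist":0},{"tx":0,"ty":-0.0012,"tz":-0.0014,"twist":0},{"tx":0,"ty":-0.0012,"tz":-0.0015,"twist":0},{"tx":0,"ty":-0.0011,"tz":-0.0015,"twist":0},{"tx":0,"ty":-0.0011,"tz":-0.0015,"twist":0},{"tx":0,"ty":-0.0011,"tz":-0.0015,"twist":0},{"tx":0,"ty":-0.001,"tz":-0.0016,"twist":0},{"tx":0,"ty":-0.001,"tz":-0.0016,"twist":0},{"tx":0,"ty":-0.001,"tz":-0.0016,"twist":0},{"tx":0,"ty":-0.0009,"tz":-0.0016,"twist":0},{"tx":0,"ty":-0.0009,"tz":-0.0017,"twist":0},{"tx":0,"ty":-0.0008,"tz":-0.0017,"twist":0}], gripper=0.0)

```text
time: 16.85
tcp_pos: [0.58, -0.322, 0.067]
tool_rot: [0.714, 0.7, 0.0, 0.001]
ft_force: [-1.1, -2.9, 10.3]
opening: 0.0204
grasp_force: 66.2
```

```bash
python3 ptr.py
```

```text
strip [array([0.6262, 0.0055]), array([0.6263, 0.0054])] mark [array([0.6263, 0.0065]), array([0.6262, 0.0066])]
[ 0.57995453 -0.32212164  0.06673752]
```

>>> play_rows(plan=[{"tx":0,"ty":-0.0012,"tz":-0.0026,"twist":0},{"tx":0,"ty":-0.0011,"tz":-0.0026,"twist":0},{"tx":0,"ty":-0.001,"tz":-0.0027,"twist":0},{"tx":0,"ty":-0.0009,"tz":-0.0027,"twist":0},{"tx":0,"ty":-0.0008,"tz":-0.0027,"twist":0},{"tx":0,"ty":-0.0007,"tz":-0.0028,"twist":0},{"tx":0,"ty":-0.0006,"tz":-0.0028,"twist":0},{"tx":0,"ty":-0.0005,"tz":-0.0028,"twist":0},{"tx":0,"ty":-0.0004,"tz":-0.0028,"twist":0},{"tx":0,"ty":-0.0002,"tz":-0.0028,"twist":0},{"tx":0,"ty":-0.0001,"tz":-0.0028,"twist":0},{"tx":0,"ty":0,"tz":-0.0028,"twist":0},{"tx":0,"ty":0,"tz":-0.001,"twist":0},{"tx":0,"ty":0,"tz":0,"twist":0},{"tx":0,"ty":0,"tz":0,"twist":0}], gripper=0.0)

```text
time: 18.4
tcp_pos: [0.5806, -0.3305, 0.0334]
tool_rot: [0.714, 0.7, 0.0, 0.002]
ft_force: [2.6, -6.6, 7.9]
opening: 0.0206
grasp_force: 76.8
```

```bash
python3 ptr.py
```

```text
strip [array([0.6271, 0.0053]), array([0.6271, 0.0053])] mark [array([0.6264, 0.0065]), array([0.6263, 0.0065])]
[ 0.58056203 -0.33046437  0.03337046]
```

>>> play_rows(plan=[{"tx":0,"ty":0,"tz":0,"twist":0},{"tx":0,"ty":0,"tz":0,"twist":0},{"tx":0,"ty":0,"tz":0,"twist":0},{"tx":0,"ty":0,"tz":0,"twist":0},{"tx":0,"ty":0,"tz":0.02,"twist":0},{"tx":0,"ty":0,"tz":0.025,"twist":0},{"tx":0,"ty":0,"tz":0.015,"twist":0},{"tx":0,"ty":0,"tz":0,"twist":0}], gripper=0.05)

```text
time: 19.25
tcp_pos: [0.58, -0.329, 0.0939]
tool_rot: [0.714, 0.7, 0.001, 0.001]
ft_force: [0.5, -0.7, 0.5]
opening: 0.0501
grasp_force: 0.0
```

>>> play_rows(plan=[{"tx":0,"ty":0,"tz":0,"twist":0},{"tx":0,"ty":0,"tz":0,"twist":0},{"tx":0,"ty":0,"tz":0,"twist":0},{"tx":0,"ty":0,"tz":0,"twist":0},{"tx":0,"ty":0,"tz":0,"twist":0},{"tx":0,"ty":0,"tz":0,"twist":0}], gripper=0.0)

```text
time: 19.85
tcp_pos: [0.5789, -0.3285, 0.0918]
tool_rot: [0.714, 0.7, -0.0, -0.0]
ft_force: [0.1, 0.2, 0.6]
opening: -0.0004
grasp_force: 0.0
```

```bash
python3 - <<'E'
from plant import robot,get_image
import ptr,numpy as np,cv2
d=get_image("wrist");ptr.run(d);np.savez("w5.npz",**d)
R=lambda u,v,z:ptr.ray(d,u,v,z)
im=d["img"].astype(int);m=((im[:,:,2]-im[:,:,1])>60).astype(np.uint8)
n,l,s,c=cv2.connectedComponentsWithStats(m)
for i in range(1,n):
    if s[i][4]>100: print(s[i],c[i],R(*c[i],.055))
print(robot.get_obs()["tcp_pos"],robot.get_obs()["opening"])
E
```

```text
strip [array([0.6272, 0.0056]), array([0.6271, 0.0055])] mark [array([0.6263, 0.0065]), array([0.6263, 0.0066])]
[345 134  16  44 592] [352.02364865 154.89189189] [ 0.61443027 -0.2818895   0.055     ]
[ 265  229   42   35 1110] [285.81261261 244.73243243] [ 0.58108152 -0.32859189  0.055     ]
[ 0.57896281 -0.32851193  0.09180948] 5.766747321672468e-05
```

>>> play_rows(plan=[{"tx":0.002,"ty":0,"tz":-0.015,"twist":0},{"tx":0,"ty":0,"tz":-0.013,"twist":0},{"tx":0,"ty":0,"tz":-0.003,"twist":0},{"tx":0,"ty":0,"tz":-0.002,"twist":0},{"tx":0,"ty":0,"tz":-0.001,"twist":0},{"tx":0,"ty":0,"tz":0,"twist":0},{"tx":0,"ty":0,"tz":0,"twist":0}], gripper=0.0)

```text
time: 20.6
tcp_pos: [0.5812, -0.3284, 0.0588]
tool_rot: [0.714, 0.7, 0.001, -0.0]
ft_force: [-5.9, 7.0, 25.8]
opening: 0.0
grasp_force: 12.6
```

>>> play_rows(plan=[{"tx":0,"ty":0,"tz":0.03,"twist":0},{"tx":0,"ty":0,"tz":0.045,"twist":0},{"tx":0,"ty":0,"tz":0.045,"twist":0},{"tx":-0.005,"ty":0.025,"tz":0.035,"twist":0},{"tx":-0.0076,"ty":0.0446,"tz":0,"twist":-0.9},{"tx":-0.0076,"ty":0.0446,"tz":0,"twist":-0.9},{"tx":-0.0076,"ty":0.0446,"tz":0,"twist":-0.9},{"tx":-0.0076,"ty":0.0446,"tz":0,"twist":-0.9},{"tx":-0.0076,"ty":0.0446,"tz":0,"twist":-0.9},{"tx":-0.0076,"ty":0.0446,"tz":0,"twist":-0.9},{"tx":-0.0076,"ty":0.0446,"tz":0,"twist":-0.9},{"tx":-0.0076,"ty":0.0446,"tz":0,"twist":-0.9},{"tx":-0.0076,"ty":0.0446,"tz":0,"twist":-0.9},{"tx":-0.0076,"ty":0.0446,"tz":0,"twist":-0.9},{"tx":0,"ty":0,"tz":-0.02,"twist":0},{"tx":0,"ty":0,"tz":-0.01,"twist":0},{"tx":0,"ty":0,"tz":0,"twist":0},{"tx":0,"ty":0,"tz":0,"twist":0}], gripper=0.032)

```text
time: 22.4
tcp_pos: [0.5003, 0.141, 0.183]
tool_rot: [0.767, 0.641, -0.0, 0.0]
ft_force: [0.2, -0.4, -0.0]
opening: 0.0318
grasp_force: 0.0
```

```bash
python3 - <<'E'
from plant import robot,get_image
import cv2
from h import *
d=get_image("wrist");np.savez("w6.npz",**d);cv2.imwrite("pics/w6.png",np.clip(d["img"]*1.5,0,255).astype(np.uint8))
o=robot.get_obs();print(o["tcp_pos"],o["tool_rot"])
b=np.array([.5004,.1423,.112]);e=np.array([.17,.985,0])*.06
for p in(b,b+e,b-e):print(proj(d,p))
t=get_image("top");np.savez("t6.npz",**t)
E
```

```text
[0.50049748 0.14124325 0.18332144] [7.67338816e-01 6.41241855e-01 5.34426162e-05 1.48373209e-04]
[281.44111664 222.2161505 ]
[280.54889527 122.46578075]
[282.20768981 307.91904917]
```

View pics/w6.png

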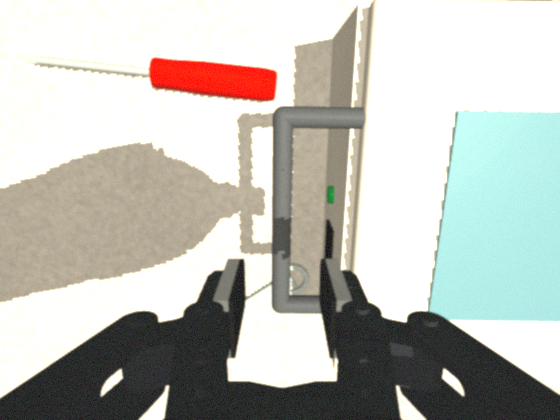

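The wrist view shows the bar at column ~282, rows 108–312, parallel to the pads and centred between them. I'll descend and grip it.

>>> play_rows(plan=[{"tx":0.0005,"ty":0.001,"tz":-0.03,"twist":0},{"tx":0,"ty":0,"tz":-0.03,"twist":0},{"tx":0,"ty":0,"tz":-0.02,"twist":0},{"tx":0,"ty":0,"tz":-0.01,"twist":0},{"tx":0,"ty":0,"tz":0,"twist":0},{"tx":0,"ty":0,"tz":0,"twist":0}], gripper=0.032)

```text
time: 23.1
tcp_pos: [0.5011, 0.1433, 0.0938]
tool_rot: [0.767, 0.642, 0.0, 0.0]
ft_force: [-0.7, -0.1, 1.0]
opening: 0.032
grasp_force: 0.0
```

>>> play_rows(plan=[{"tx":0,"ty":0,"tz":0,"twist":0},{"tx":0,"ty":0,"tz":0,"twist":0},{"tx":0,"ty":0,"tz":0,"twist":0},{"tx":0,"ty":0,"tz":0,"twist":0},{"tx":0,"ty":0,"tz":0,"twist":0}], gripper=0.0)

```text
time: 23.6
tcp_pos: [0.5003, 0.1438, 0.0936]
tool_rot: [0.767, 0.642, 0.0, -0.0]
ft_force: [-4.8, 1.2, 6.3]
opening: 0.0102
grasp_force: 58.5
```

>>> play_rows(plan=[{"tx":0.0003,"ty":0,"tz":0.0125,"twist":0},{"tx":0.0009,"ty":-0.0002,"tz":0.0125,"twist":0},{"tx":0.0015,"ty":-0.0003,"tz":0.0124,"twist":0},{"tx":0.0021,"ty":-0.0004,"tz":0.0123,"twist":0},{"tx":0.0027,"ty":-0.0005,"tz":0.0122,"twist":0},{"tx":0.0033,"ty":-0.0006,"tz":0.012,"twist":0},{"tx":0.0039,"ty":-0.0007,"tz":0.0118,"twist":0},{"tx":0.0045,"ty":-0.0008,"tz":0.0116,"twist":0},{"tx":0.0051,"ty":-0.0009,"tz":0.0114,"twist":0},{"tx":0.0056,"ty":-0.001,"tz":0.0111,"twist":0},{"tx":0,"ty":0,"tz":0,"twist":0},{"tx":0,"ty":0,"tz":0,"twist":0}], gripper=0.0)

```text
time: 24.8
tcp_pos: [0.5288, 0.1383, 0.2136]
tool_rot: [0.767, 0.642, -0.001, -0.001]
ft_force: [-15.3, 4.2, 6.2]
opening: 0.0096
grasp_force: 59.1
```

>>> play_rows(plan=[{"tx":0.0053,"ty":-0.0011,"tz":0.0112,"twist":0},{"tx":0.006,"ty":-0.0012,"tz":0.0108,"twist":0},{"tx":0.0069,"ty":-0.0013,"tz":0.0104,"twist":0},{"tx":0.0077,"ty":-0.0014,"tz":0.0098,"twist":0},{"tx":0.0082,"ty":-0.0014,"tz":0.0094,"twist":0},{"tx":0.0086,"ty":-0.0015,"tz":0.0089,"twist":0},{"tx":0,"ty":0,"tz":0,"twist":0},{"tx":0,"ty":0,"tz":0,"twist":0}], gripper=0.0)

```text
time: 25.6
tcp_pos: [0.5721, 0.1299, 0.2749]
tool_rot: [0.767, 0.642, -0.001, -0.001]
ft_force: [-20.7, 1.3, 17.0]
opening: 0.0096
grasp_force: 59.9
```

```bash
cat > lid.py <<'E'
from plant import robot
import numpy as np
o=robot.get_obs();p=o["tcp_pos"]-np.array([.7466,.0989,.112-.0187]);dr=-(p[0]*.985-p[1]*.174)
print("theta",np.arctan2(p[2],dr),"r",np.hypot(p[2],dr),o["ft_force"],o["opening"])
E
python3 lid.py
```

```text
theta 0.7973596979849987 r 0.2537884802098677 [-20.67825265   1.25485527  16.96912154] 0.009567470578914827
```

>>> play_rows(plan=[{"tx":-0.0014,"ty":0.0002,"tz":0.0014,"twist":0},{"tx":-0.0007,"ty":0.0001,"tz":0.0007,"twist":0},{"tx":0.0086,"ty":-0.0016,"tz":0.0088,"twist":0},{"tx":0.009,"ty":-0.0017,"tz":0.0084,"twist":0},{"tx":0.0094,"ty":-0.0018,"tz":0.0079,"twist":0},{"tx":0.0057,"ty":-0.001,"tz":0.0044,"twist":0},{"tx":0,"ty":0,"tz":0,"twist":0},{"tx":0,"ty":0,"tz":0,"twist":0}], gripper=0.0)

```text
time: 26.4
tcp_pos: [0.6052, 0.1233, 0.3048]
tool_rot: [0.767, 0.642, 0.001, 0.002]
ft_force: [15.8, -0.8, -23.2]
opening: 0.0096
grasp_force: 59.1
```

```bash
python3 lid.py;python3 - <<'E'
from plant import get_image
import cv2,numpy as np
d=get_image("side");b=d["img"][60:240,200:350];cv2.imwrite("pics/s7.png",np.clip(cv2.resize(b,None,fx=3.3,fy=3.3,interpolation=cv2.INTER_CUBIC)*1.5,0,255).astype(np.uint8))
E
```

```text
theta 0.9744596109745254 r 0.2555795360397251 [ 15.78234429  -0.76143563 -23.18758889] 0.009632151461324805
```

>>> play_rows(plan=[{"tx":0.0038,"ty":-0.0006,"tz":0.0014,"twist":0},{"tx":0.0032,"ty":-0.0005,"tz":0.0015,"twist":0},{"tx":0,"ty":0,"tz":0,"twist":0},{"tx":0,"ty":0,"tz":0,"twist":0},{"tx":0,"ty":0,"tz":0,"twist":0}], gripper=0.0)

```text
time: 26.95
tcp_pos: [0.6107, 0.1223, 0.3083]
tool_rot: [0.767, 0.642, -0.0, 0.0]
ft_force: [-3.4, -3.8, 2.4]
opening: 0.0098
grasp_force: 61.8
```

```bash
python3 lid.py;python3 - <<'E'
from plant import get_image
import numpy as np
np.savez("side7.npz",**get_image("side"))
E
```

```text
theta 1.0003524656438907 r 0.2554664794649256 [-3.44105275 -3.82653904  2.4144893 ] 0.009776110859602718
```

Forces are small and the angle is about 1.0, well into the red. Now I ease it back to ~0.72.

>>> play_rows(plan=[{"tx":-0.0082,"ty":0.0014,"tz":-0.0056,"twist":0},{"tx":-0.0079,"ty":0.0014,"tz":-0.0059,"twist":0},{"tx":-0.0077,"ty":0.0014,"tz":-0.0062,"twist":0},{"tx":-0.0075,"ty":0.0013,"tz":-0.0065,"twist":0},{"tx":-0.0072,"ty":0.0013,"tz":-0.0068,"twist":0},{"tx":-0.0069,"ty":0.0012,"tz":-0.0071,"twist":0},{"tx":-0.0066,"ty":0.0012,"tz":-0.0074,"twist":0},{"tx":0,"ty":0,"tz":0,"twist":0},{"tx":0,"ty":0,"tz":0,"twist":0},{"tx":0,"ty":0,"tz":0,"twist":0}], gripper=0.0)

```text
time: 28.0
tcp_pos: [0.5584, 0.1325, 0.2623]
tool_rot: [0.767, 0.642, -0.0, -0.0]
ft_force: [-4.2, -4.3, 1.0]
opening: 0.0094
grasp_force: 60.1
```

```bash
python3 lid.py;python3 - <<'E'
from plant import get_image
import cv2,numpy as np
d=get_image("side");a=np.load("side7.npz")["img"]
f=lambda i:np.clip(cv2.resize(i[80:240,205:325],None,fx=3.3,fy=3.3,interpolation=cv2.INTER_CUBIC)*1.6,0,255).astype(np.uint8)
cv2.imwrite("pics/s8.png",np.hstack([f(a),f(d["img"])]))
E
```

```text
theta 0.7239154207265597 r 0.2552217818724062 [-4.18065294 -4.30807071  1.04345893] 0.009412163045525553
```

View pics/s8.png

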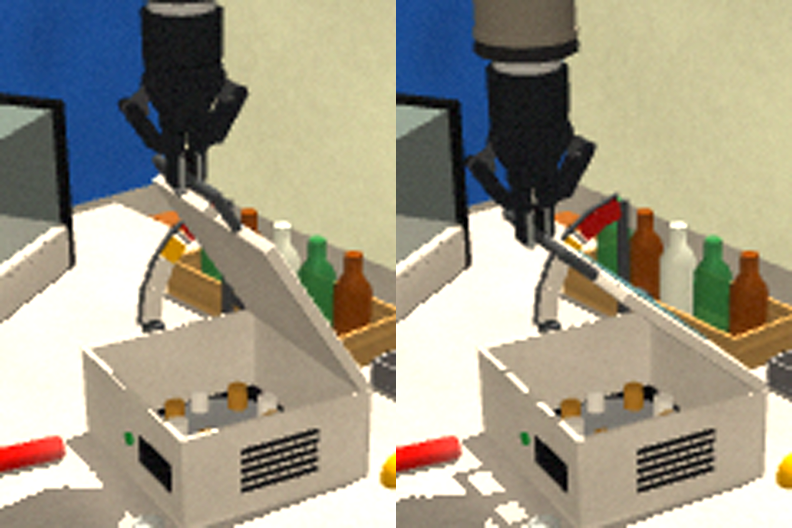

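In the left picture the cover is in the red zone. In the right, now, its edge crosses the yellow band with the bar held in the gripper, and the arm pose gives an angle of about 0.72.

```bash
python3 -c "
from plant import ticket
print(ticket.hand_in())"
```

```text
the job is handed in; nothing more can be done
None
```

The job is handed in: the carriage is locked within about 1 mm of the red mark (the first lock was 3.6 mm past it, so I unlocked and redid it), and the cover went to about 1.0 rad and is now held at about 0.72 rad in the yellow band, bar still gripped.

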